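# Isolate the load bank and close up its resistor row

## Task

The load bank on the bench must be made safe before its resistors are handled: first pull the red link plug out of its black socket and put it into the orange tray. Then nudge the three loose gold resistors (any order) into one tidy closed row on the metal plate: each lengthwise flush against the black terminal strip, side by side without gaps, the end one pressing in the white feeler pin, flush against the yellow end stop. Push gently - the strip is brittle - and leave the multimeter, the copper toroid, the can capacitor and the blue spool where they are.

Things in the scene. Friction and masses are not known exactly. Their poses are not given: they have to be found in the camera images.
- board: aluminium base plate of the load bank, fixed, 220 (x) x 350 (y) x 8 mm; origin at the centre of its underside, on the table; its x points away from the robot towards the terminal strip, y to the left towards the end stop
- fence: black terminal strip fixed on the plate, same origin and axes: y from -122 to +175 mm, near face x = +80 mm, top 30 mm above the table. It carries the yellow end stop (8 mm plate, x = +46 mm to the strip, as high), clamped near the left end: its face towards the resistors lies anywhere from y = +135 to +165 mm, not measured. Brittle: press with less than 40 N
- feeler (a joint): white sprung feeler pin, 9 mm thick, in the end stop's face (x = +58 mm, 21 mm above the table): 0 = out (4 mm proud of the face), 0.004 m = pressed in flush with the face, which takes under 1 N; the row is home when the pin is pressed in
- resistor1: gold finned aluminium-clad power resistor, a block 60 (x, lengthwise) x 40 (y) x 26 mm (z), about 160 g, loose on the plate; origin at the centre of its underside (8 mm above the table); the two ends are alike. Finished, its x lies along the plate's x (either way round)
- resistor2: second such resistor, alike
- resistor3: third such resistor, alike
- plug: red link plug, about 50 g: handle 20 (x) x 22 (y) x 45 mm (z), with a brass stem 12 x 16 mm, 22 mm long, below it. Origin at the foot of the handle, where the stem begins; z up along the handle. Seated in the socket, the handle's foot rests on the socket's top, 40 mm above the table. A sprung detent holds it (roughly 10 to 25 N upward to free it)
- plug_grip (a point): centre of the plug's handle, 22 mm above its foot
- socket_mouth (a point): centre of the socket's mouth, 40 mm above the table. The socket is a fixed black block 50 (x) x 44 (y) x 32 mm on the right of the plate; its hole is 26 mm deep
- tray: open orange parts tray, fixed, 130 (x) x 120 (y) x 28 mm, wall and floor 4 mm; origin at the centre of its underside, on the table. Beside the plate, left or right
- meter: yellow handheld multimeter, 150 x 75 x 38 mm, lying beside the plate; leave alone. Origin at the centre of its underside
- toroid: copper toroid, 32 mm across and 14 mm high, standing loose on the plate's near left corner; leave alone. Origin at the centre of its underside
- capacitor: upright can capacitor, 36 mm across, 55 mm high; leave alone
- spool: blue spool, 56 mm across, 40 mm high; leave alone
Mind the look-alikes: they are no part of the job. Several things look just like the tray: the one meant starts farthest to the robot's left.

How it is judged:
By the outcome, as a careful person would: the job done as asked, in the order asked, and still so for the second after the job is handed in, with the robot touching nothing.
It also fails if it takes over 72 s, if anything falls off the work surface, if the arm or the gripper's body presses on something with over 40 N, if the wrist force passes 120 N, or if a joint passes its speed limit or range.

## Robot

A 6-joint arm with a two-finger parallel gripper is mounted at the origin on the work surface. World frame = base frame: x ahead of the robot, y to its left, z up, the work surface at z = 0. Lengths are in m, angles in degrees, forces in N, time in s.
With the tool pointing down it reaches from about 0.3 to 0.775 m from the base axis. Payload 14.6 kg.
Tool frame: the origin (TCP) lies on the centre line of the jaws, within the pads' length; the fingertips stand ctrl.tcp_to_tips ahead of it and the grasp point (between the pads) lies 5 mm behind it (ctrl.tcp_to_tips is the distance from the TCP to the fingertips, in m); z points along the fingers, y is the line along which they close (so a half turn about z gives the same grasp; the last joint's range is limited). The gripper opens to 85 mm and grips with 20 to 120 N. Pads are 22 mm wide; open, the fingers measure 114 mm over their backs; the gripper's body (76 mm by 85 mm) begins 54 mm behind the grasp point. The pads swing forward as they close: fully open they stand 13 mm farther back than shut.
Start: joints at [-68.56, 17.183, 87.147, -0, 75.671, -3.816], TCP at [0.235, -0.497, 0.211] pointing down, gripper open.
Joint ranges: [-173.82, 173.82], [-45.26, 126.66], [13.44, 144.39], [-59.66, 239.66], [0, 175.72], [-146.38, 146.38]. Speed limits (degrees/s): [127.2, 127.2, 147.25, 180, 180, 180].

## Interface

Orientations are given as a 3x3 rotation matrix whose columns are the frame's x, y, z axes.
In Python, from cell import monitor, cams, ctrl gives the robot as it stands. The module is installed in compiled form; this text tells all that it offers.
- The arm moves only by the shell command python3 -m crank 'ROWS' [FORCE]. ROWS is JSON, a list of rows, each a list of 5 numbers: the shift along the tool's x, y, z in mm, then the turn about the tool's z in degrees, then the finger opening in mm, from 0 to 85.4. In form: [[x, y, z, spin, hand], ...]. A call has 1 to 5 rows; each row is the pose to reach, as a shift and turn from the pose commanded when the call began, along the tool's axes at that moment; what a row does not reach only later rows make up. A row lasts 1/8 s, in which the tool goes at most 62.5 mm and 10.7 degrees, less where a joint would pass 70% of its speed; a pose out of reach is approached as far as the arm can. A call with a gripper value outside its range is refused whole. The fingers move at their own pace and stop on an object; FORCE is the grip in N (left out, the last holds). Time passes only in rows, so rows that repeat a pose let the fingers close. It gives the time, the measured TCP pose, the force, the opening and the grip force at its end, in the units of the state.
- monitor.get_state(): the state, without advancing time (a new reading comes with each control period).
- cams.snapshot(name): name is "scene" or "top" or "wrist"; returns (picture, depth): 420x560x3 uint8, red, green, blue; 420x560 float32, m along the optical axis (not along the pixel's ray), 0 where there is no reading.
- cams.camera_params(name): a dict with "fx", "fy", "cx", "cy" (pixels), "k1" (the pictures are not rectified: a ray, as slopes to the right and down, at radius r is drawn at 1 + k1 r^2 times it, then the intrinsics apply), "rvec" (rotation vector, rad) and "tvec" (3), from world to camera coordinates, as OpenCV has them. Camera axes: x right, y down, z forward; pixel columns grow to the right and rows downward; lengths in m; the calibration is good to about 2 mm. A picture is of the moment at which its call begins: read the wrist's pose just before it. camera_params takes no time and is no camera call; for the wrist camera it gives the pose at the moment of the call.
- ctrl.close_job(): hands the job in; it is judged then, once.
The state is a dict: "clock": time; "q": joint angles; "qvel": joint speeds; "effort": joint torques, N m; "position": TCP position; "tcp_rot": TCP orientation; "contact_force": force on the tool from outside, world axes, zero at the start; "moment": the same for the moment, N m; "grip_width": finger opening in m; "finger_force": force on a finger pad.
Only numpy, scipy, OpenCV 4.12 (cv2) and the standard library are available. Lean on these libraries where they do the work, as an engineer would, in place of code of your own. Each camera call takes 0.05 s, during which the arm holds its last target. There are 200 camera calls.

## Working session

There is one attempt and no reset: what is moved stays moved. The work goes in short steps, Python scripts to look and compute and a shell command to move; the robot and the scene stay as the last step left them, time stands still between calls to the robot, and variables do not carry over. Pictures are saved under pics/ and viewed, at most 10 in all, crops included, and the job is handed in when it is done.

```bash
mkdir -p pics; cat > h.py <<'E'
import numpy as np, cv2
from cell import monitor, cams, ctrl
def P(name):
    p=cams.camera_params(name); R=cv2.Rodrigues(np.array(p["rvec"],float))[0]
    return p,R,np.array(p["tvec"],float).ravel()
def rays(name,uv,cp=None):
    p,R,t=cp or P(name); uv=np.atleast_2d(np.array(uv,float))
    d=np.c_[(uv[:,0]-p["cx"])/p["fx"],(uv[:,1]-p["cy"])/p["fy"]]; s=d.copy()
    for _ in range(20): s=d/(1+p["k1"]*(s**2).sum(1,keepdims=True))
    return -R.T@t, np.c_[s,np.ones(len(s))]@R
def onz(name,uv,z,cp=None):
    o,d=rays(name,uv,cp); return o+d*((z-o[2])/d[:,2])[:,None]
def proj(name,X,cp=None):
    p,R,t=cp or P(name); c=np.atleast_2d(X)@R.T+t; s=c[:,:2]/c[:,2:]; s=s*(1+p["k1"]*(s**2).sum(1,keepdims=True))
    return s*[p["fx"],p["fy"]]+[p["cx"],p["cy"]]
def cloud(name,dep,cp=None):
    h,w=dep.shape; uv=np.stack(np.meshgrid(np.arange(w),np.arange(h)),-1).reshape(-1,2)
    o,d=rays(name,uv,cp); return (o+d*dep.reshape(-1,1)).reshape(h,w,3)
def snap(name,f=None):
    cp=P(name); im,dep=cams.snapshot(name)
    if f: cv2.imwrite('pics/'+f,im[...,::-1])
    return im,dep,cp
E
python3 - <<'E'
from h import *
np.set_printoptions(precision=3,suppress=True)
for n in ["scene","top"]:
    im,d,cp=snap(n,n+'0.png'); np.savez(n+'0.npz',im=im,d=d); print(n,cp[0]["fx"],-cp[1].T@cp[2],cp[1][2])
s=monitor.get_state(); print(s["position"],s["tcp_rot"],s["contact_force"],ctrl.tcp_to_tips,s["clock"])
E
```

```text
scene 545.3065994829878 [ 1.061 -0.497  1.271] [-0.399  0.309 -0.863]
top 414.1881725705831 [ 0.32  -0.049  1.3  ] [ 0.137 -0.009 -0.991]
[ 0.235 -0.497  0.21 ] [[ 0.904  0.427 -0.   ]
 [ 0.427 -0.904  0.001]
 [ 0.    -0.001 -1.   ]] [ 0.373 -0.152 -0.474] 0.014 0.1
```

View pics/top0.png

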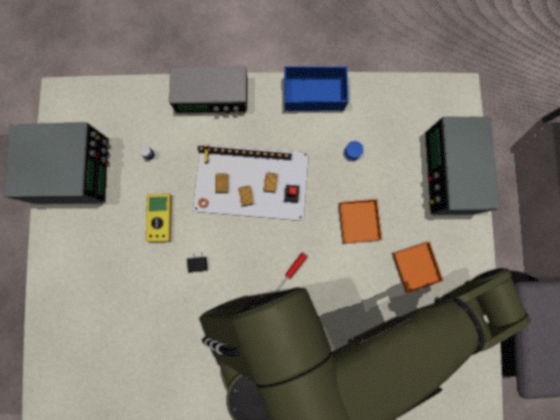

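View pics/scene0.png

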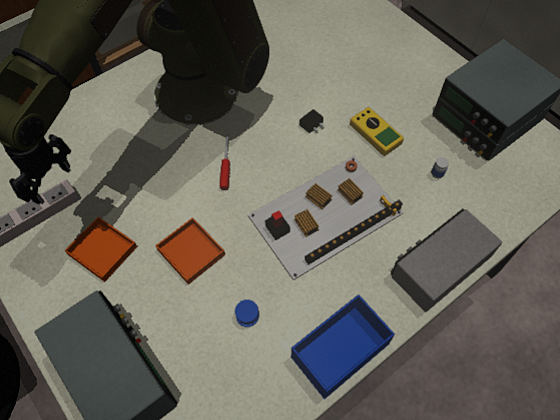

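Top view: plate at (195–308, 148–218), red plug in its black socket at (292,192), resistors at (222,183), (247,196), (271,182), stop at (206,155), toroid at (203,203). There are two orange trays, at (360,221) and (417,266); the first lies farther left, so it is the one meant. Anything red that could be mistaken for the plug: the screwdriver handle at (296,266), which is excluded. The black adapter at (197,264) is not the socket.

```bash
python3 - <<'E'
from h import *
np.set_printoptions(precision=4,suppress=True)
H={}
for n in ["top","scene"]:
    z=np.load(n+'0.npz'); im,d=z['im'],z['d']; X=cloud(n,d); hsv=cv2.cvtColor(im,cv2.COLOR_RGB2HSV)
    masks={'orange':((5,18),180,120),'red':((0,4),150,80),'gold':((12,24),90,60),'yellow':((23,32),150,100)}
    for k,((a,b),s,v) in masks.items():
        m=cv2.inRange(hsv,(a,s,v),(b,255,255)); nn,l,st,c=cv2.connectedComponentsWithStats(m)
        for i in range(1,nn):
            if st[i,4]>=12:
                q=X[(l==i)&(d>0)]; print(n,k,c[i],st[i,4],'med',np.median(q,0),'zmax',np.percentile(q[:,2],95))
    if n=='top':
        m=(cv2.inRange(hsv,(0,0,150),(179,40,255)))
        print('plate px z',X[170,235],X[120,130], X[210,230])
c=snap('top')[0][130:240,180:400]; cv2.imwrite('pics/crop1.png',cv2.resize(c[...,::-1],None,fx=3.6,fy=3.6,interpolation=cv2.INTER_CUBIC))
E
```

```text
top orange [358.9355 220.7799] 1286 med [ 0.443  -0.3123  0.0039] zmax 0.010735045897327202
top orange [416.539  266.4365] 1308 med [ 0.297  -0.4891  0.0038] zmax 0.010269784480216865
top red [292.1964 190.2143] 56 med [ 0.53   -0.0987  0.0845] zmax 0.08795888103980598
top red [295.8537 265.122 ] 164 med [ 0.3085 -0.1091  0.0239] zmax 0.028704846176358198
top gold [205.3151 152.1233] 73 med [0.6681 0.1686 0.0304] zmax 0.038147259722341224
top gold [215.2143 149.3571] 14 med [0.6741 0.1398 0.0308] zmax 0.03367040533160587
top gold [222.1667 149.8333] 12 med [0.6708 0.118  0.0312] zmax 0.033701535009472004
top gold [229.2143 150.5714] 14 med [0.6683 0.0958 0.0296] zmax 0.034862612796956884
top gold [236.3333 151.25  ] 12 med [0.6659 0.0736 0.0324] zmax 0.03436289485491386
top gold [243.3333 151.75  ] 12 med [0.6633 0.0514 0.0321] zmax 0.03444357205246469
top gold [250.3846 152.3846] 13 med [0.6621 0.0296 0.0311] zmax 0.0345356074694211
top gold [257.6923 153.    ] 13 med [0.6591 0.0043 0.0321] zmax 0.033712868738978226
top gold [264.8667 153.4667] 15 med [ 0.6586 -0.0177  0.0318] zmax 
[... 3296 characters left out ...]
scene gold [355.5 228.5] 12 med [0.6652 0.0505 0.0332] zmax 0.03658557313265463
scene gold [348.3333 232.75  ] 12 med [0.6629 0.0274 0.0338] zmax 0.03731398268667328
scene gold [334.1538 241.4615] 13 med [ 0.6583 -0.018   0.0342] zmax 0.03885874768456988
scene gold [326.6667 245.75  ] 12 med [ 0.6558 -0.0393  0.0331] zmax 0.03793744292188669
scene gold [319.5    250.2857] 14 med [ 0.6546 -0.0617  0.034 ] zmax 0.03904689630550688
scene gold [311.7143 254.5   ] 14 med [ 0.6509 -0.0843  0.0331] zmax 0.03725681400151691
scene gold [121.9333 315.4   ] 15 med [ 0.4982 -0.5346  0.0427] zmax 0.06269882823333203
scene yellow [373.6567 125.4653] 533 med [0.4495 0.3123 0.0345] zmax 0.039588699275739825
```

View pics/crop1.png

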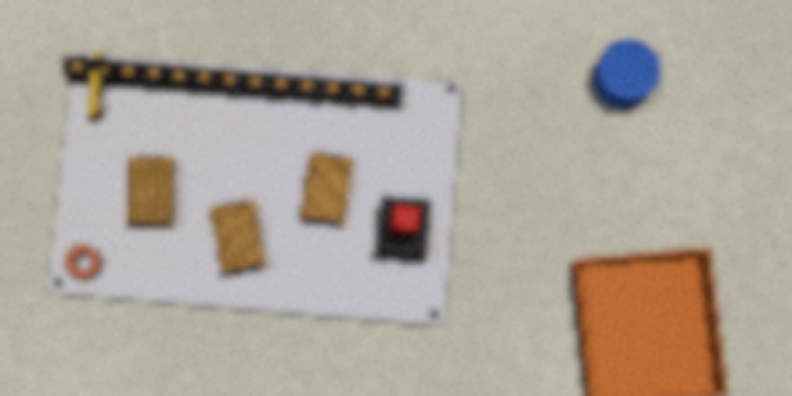

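Crop: plug at (405,218) in its black socket, the tray meant lower right at (645,330), and the resistors at (150,190), (240,238), (328,188), all upright on the plate. The choice holds. I'll move above the plug.

```bash
python3 -m crank '[[55,-29,0,5,85],[110,-58,0,10,85],[165,-87,0,16,85],[220,-116,0,23,85],[275,-145,0,31,85]]' 60; python3 -m crank '[[54,-29,0,0,85],[108,-58,0,0,85],[162,-88,0,0,85],[162,-88,0,0,85]]'
python3 - <<'E'
from h import *
s=monitor.get_state(); print(s["q"],s["contact_force"]); im,d,cp=snap('wrist','w1.png'); np.savez('w1.npz',im=im,d=d)
print(-cp[1].T@cp[2],cp[1][2],cp[0]['fx'])
E
```

```text
clock: 0.78
position: [0.4224, -0.2471, 0.211]
tcp_rot: [[0.995, -0.105, 0.0], [-0.105, -0.995, -0.0], [0.0, 0.0, -1.0]]
contact_force: [1.2, -0.8, 0.5]
grip_width: 0.085
finger_force: 0.0
clock: 1.27
position: [0.5936, -0.1754, 0.209]
tcp_rot: [[0.995, -0.097, -0.002], [-0.097, -0.995, 0.001], [-0.002, -0.001, -1.0]]
contact_force: [0.0, -0.9, 0.1]
grip_width: 0.0851
finger_force: 0.0
[-1.98557367e+01  2.62470740e+01  7.50215249e+01  1.89084592e-02
  7.88659082e+01  7.56875924e+01] [ 0.00279272 -0.92693883  0.07328105]
[ 0.66324115 -0.18239443  0.37243269] [-0.27092151  0.02693498 -0.96222453] 319.3234495017124
```

View pics/w1.png

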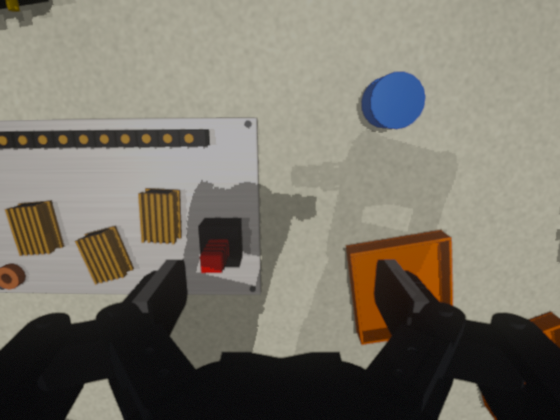

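Wrist view: plug handle at (214,255) in the socket at (220,242), three resistors at (35,228), (104,255), (160,216), tray at (400,288). The tool is 70 mm too far right, because the second call's axes had already turned. Now I'll measure the plug and the plate from here.

```bash
cat >> h.py <<'E'
def blobs(X,m,lo,hi,amin):
    "components of mask m restricted to heights lo..hi -> world points"
    k=(m&(X[...,2]>lo)&(X[...,2]<hi)).astype(np.uint8); n,l,st,c=cv2.connectedComponentsWithStats(k)
    return [(c[i],st[i,4],X[l==i]) for i in range(1,n) if st[i,4]>amin]
def rect(q):
    (cx,cy),(w,h),a=cv2.minAreaRect((q[:,:2]*1000).astype(np.float32)); 
    if w<h: w,h,a=h,w,a+90
    a=(a+90)%180-90
    return np.array([cx,cy,w,h,a])
E
python3 - <<'E'
from h import *
np.set_printoptions(precision=2,suppress=True)
z=np.load('w1.npz'); im,d=z['im'],z['d']; cp=P('wrist'); X=cloud('wrist',d,cp); hsv=cv2.cvtColor(im,cv2.COLOR_RGB2HSV)
red=cv2.inRange(hsv,(0,150,50),(5,255,255))>0
for c,a,q in blobs(X,red,.075,.1,20): print('plugtop',c,a,rect(q),np.median(q[:,2]))
for c,a,q in blobs(X,red,.03,.1,20): print('plugall',c,a,rect(q))
gold=cv2.inRange(hsv,(12,80,30),(28,255,255))>0
ok=d>0
bl=(hsv[...,2]<60)&ok
for c,a,q in blobs(X,bl,.036,.046,60): print('socket?',c,a,rect(q),np.median(q[:,2]))
for c,a,q in blobs(X,ok,.029,.04,100): print('z34',c,a,rect(q),np.median(q[:,2]))
for c,a,q in blobs(X,cv2.inRange(hsv,(3,150,60),(18,255,255))>0,.022,.033,60): print('orange rim',c,a,rect(q),np.median(q[:,2]))
for c,a,q in blobs(X,cv2.inRange(hsv,(3,150,60),(18,255,255))>0,-.01,.012,60): print('orange floor',c,a,rect(q),np.median(q[:,2]))
print('plate',X[180,120]*1000,'table',X[60,200]*1000)
E
```

```text
plugtop [211.56 261.12] 466 [ 532.53 -102.39   21.02   19.86   85.05] 0.08568315265322662
plugall [212.67 256.82] 632 [ 532.69 -102.37   21.23   19.82   86.24]
socket? [222.36 239.33] 961 [ 532.21 -101.96   48.38   43.95   -5.26] 0.0411917157978543
z34 [103.87 138.53] 3439 [661.85   9.27 225.71  17.91  84.49] 0.03151009785675979
z34 [156.57 217.35] 1406 [568.97 -35.06  58.86  38.29  -9.1 ] 0.0344391514607455
z34 [ 28.46 230.13] 1712 [567.86 118.8   60.02  40.81  -1.17] 0.03407256501666306
z34 [225.19 230.36] 180 [ 541.2  -114.59   65.1    32.66   37.12] 0.03409415160766699
z34 [100.09 257.5 ] 1624 [526.97  41.93  59.84  40.51   9.49] 0.03406014212012379
orange rim [397.83 275.26] 1347 [ 444.19 -312.91  130.72  119.6     4.25] 0.028275361135517985
orange rim [  8.13 277.72] 206 [507.05 172.82  28.67  24.17 -19.31] 0.023017451966106134
orange rim [550.13 326.94] 126 [ 369.91 -510.34   28.37    7.59  -78.04] 0.026777440684933762
orange floor [392.52 239.02] 195 [ 507.98 -307.59  116.64    4.1   -83.93] 0.00882009908709952
orange floor [396.99 277.39] 3419 [ 437.88 -316.4   115.65  109.83    4.25] 0.0052437523994174895
orange floor [542.22 317.19] 105 [ 372.58 -511.89   28.56    3.69  -74.68] 0.008310910678255345
orange floor [552.87 335.98] 104 [ 338.97 -535.74   27.84   13.66   45.04] 0.005985557577756012
plate [612.74   8.77   9.6 ] table [ 731.98 -103.26    0.79]
```

```bash
python3 -m crank '[[-34,-33,0,0,60],[-68,-67,0,0,60],[-68,-67,20,0,60],[-68,-67,40,0,60],[-68,-67,40,0,60]]'; python3 -m crank '[[0,0,0,0,60],[0,0,0,0,60]]'
```

```text
clock: 1.95
position: [0.5293, -0.1046, 0.1703]
tcp_rot: [[0.995, -0.101, -0.002], [-0.101, -0.995, 0.0], [-0.002, -0.0, -1.0]]
contact_force: [0.0, -0.0, -0.3]
grip_width: 0.06
finger_force: 0.0
clock: 2.2
position: [0.5307, -0.1044, 0.1719]
tcp_rot: [[0.995, -0.1, 0.001], [-0.1, -0.995, -0.0], [0.001, 0.0, -1.0]]
contact_force: [-0.2, -0.1, 0.1]
grip_width: 0.0598
finger_force: 0.0
```

```bash
python3 -m crank '[[1.5,-2.5,40,0,60],[1.5,-2.5,80,0,60],[1.5,-2.5,108,0,60],[1.5,-2.5,115,0,60],[1.5,-2.5,115,0,60]]'; python3 -m crank '[[0,0,0,0,10],[0,0,0,0,10],[0,0,0,0,10],[0,0,0,0,10],[0,0,0,0,10]]' 60
```

```text
clock: 2.82
position: [0.5327, -0.102, 0.0567]
tcp_rot: [[0.995, -0.1, 0.001], [-0.1, -0.995, -0.0], [0.001, 0.0, -1.0]]
contact_force: [0.0, -0.0, 0.4]
grip_width: 0.06
finger_force: 0.0
clock: 3.45
position: [0.5329, -0.1019, 0.0571]
tcp_rot: [[0.995, -0.1, 0.002], [-0.1, -0.995, -0.0], [0.002, 0.0, -1.0]]
contact_force: [-0.9, 0.8, 5.2]
grip_width: 0.0199
finger_force: 58.6
```

```bash
python3 -m crank '[[0,0,-3,0,10],[0,0,-8,0,10],[0,0,-16,0,10],[0,0,-26,0,10],[0,0,-40,0,10]]'; python3 -m crank '[[0,0,-30,0,10],[0,0,-50,0,10],[0,0,-50,0,10]]'
```

```text
clock: 4.08
position: [0.5325, -0.1018, 0.0973]
tcp_rot: [[0.995, -0.1, 0.001], [-0.1, -0.995, -0.0], [0.001, 0.0, -1.0]]
contact_force: [1.1, -0.2, -0.4]
grip_width: 0.0195
finger_force: 61.3
clock: 4.45
position: [0.5331, -0.102, 0.1481]
tcp_rot: [[0.995, -0.1, 0.004], [-0.1, -0.995, -0.001], [0.004, 0.001, -1.0]]
contact_force: [0.5, 0.4, -0.9]
grip_width: 0.0194
finger_force: 61.3
```

```bash
python3 -m crank '[[-16,44,0,0,10],[-32,88,0,0,10],[-48,132,0,0,10],[-64,176,0,0,10],[-80,219,0,0,10]]'; python3 -m crank '[[0,0,20,0,10],[0,0,50,0,10],[0,0,80,0,10],[0,0,95,0,10],[0,0,100,0,10]]'; python3 -m crank '[[0,0,0,0,10],[0,0,2,0,10]]'
```

```text
clock: 5.08
position: [0.4297, -0.3128, 0.1454]
tcp_rot: [[0.995, -0.1, -0.001], [-0.1, -0.995, 0.001], [-0.001, -0.0, -1.0]]
contact_force: [0.1, -0.4, -0.5]
grip_width: 0.0196
finger_force: 61.3
clock: 5.7
position: [0.4306, -0.3115, 0.0453]
tcp_rot: [[0.995, -0.1, -0.001], [-0.1, -0.995, 0.001], [-0.001, -0.001, -1.0]]
contact_force: [-0.6, -1.0, -0.5]
grip_width: 0.0197
finger_force: 61.4
clock: 5.95
position: [0.4312, -0.312, 0.0449]
tcp_rot: [[0.995, -0.1, 0.001], [-0.1, -0.995, -0.001], [0.001, 0.001, -1.0]]
contact_force: [0.4, 0.2, 0.0]
grip_width: 0.02
finger_force: 61.4
```

```bash
python3 -m crank '[[0,0,1,0,10],[0,0,1,0,10],[0,0,1,0,40],[0,0,1,0,60],[0,0,1,0,60]]'; python3 -m crank '[[0,0,0,0,60],[0,0,-30,0,60],[0,0,-80,0,60],[-60,0,-130,0,60],[-90,0,-165,0,60]]'
python3 - <<'E'
from h import *
im,d,cp=snap('wrist','w2.png'); print(monitor.get_state()["position"])
E
```

```text
clock: 6.58
position: [0.4307, -0.3117, 0.0429]
tcp_rot: [[0.995, -0.1, -0.0], [-0.1, -0.995, 0.0], [-0.0, -0.0, -1.0]]
contact_force: [0.8, -0.9, 0.1]
grip_width: 0.0598
finger_force: 0.0
clock: 7.2
position: [0.3398, -0.3022, 0.2089]
tcp_rot: [[0.995, -0.1, -0.001], [-0.1, -0.995, 0.0], [-0.001, -0.0, -1.0]]
contact_force: [-0.0, -1.2, 0.1]
grip_width: 0.0601
finger_force: 0.0
[ 0.33800565 -0.30299812  0.21488076]
```

View pics/w2.png

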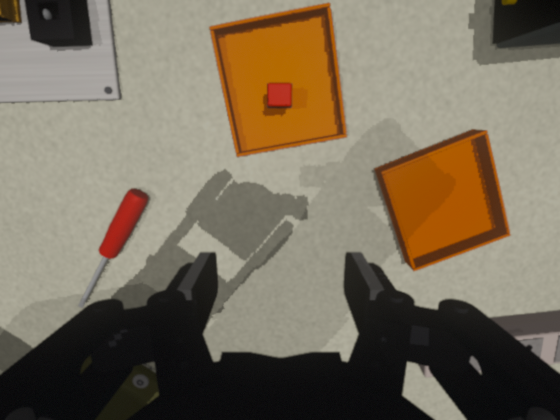

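Wrist view: the plug stands upright in the correct tray at (280,95), clear of its walls. Next I'll look over the plate.

```bash
python3 -m crank '[[22,-50,0,0,60],[44,-100,0,0,60],[66,-150,0,0,60],[88,-200,0,0,40],[110,-250,0,0,10]]'; python3 -m crank '[[22,-50,0,0,0],[44,-90,0,0,0],[56,-121,0,0,0],[56,-121,0,0,0],[56,-121,0,0,0]]'
cat > meas.py <<'E'
from h import *
np.set_printoptions(precision=2,suppress=True)
import sys
def run(f,save=True):
    im,d,cp=snap('wrist',f); X=cloud('wrist',d,cp); hsv=cv2.cvtColor(im,cv2.COLOR_RGB2HSV); ok=d>0
    gold=(cv2.inRange(hsv,(12,80,25),(28,255,255))>0)
    s=monitor.get_state(); print('tcp',np.array(s["position"])*1000,'yaw',np.degrees(np.arctan2(s["tcp_rot"][1][0],s["tcp_rot"][0][0])),'clk',s["clock"])
    plate=X[(hsv[...,1]<40)&(hsv[...,2]>100)&ok&(X[...,2]<.014)&(X[...,2]>.004)]; print('plate z',np.median(plate[:,2])*1000)
    for c,a,q in blobs(X,ok,.027,.04,100):
        if q[:,0].min()>.35 and abs(q[:,1].mean())<.3: print('obj',c,a,rect(q),'z',np.median(q[:,2])*1000)
    blk=(hsv[...,1]<90)&(hsv[...,2]<70)&ok
    F=max(blobs(X,blk,.026,.034,300),key=lambda b:b[1],default=None)
    if F:
        q=F[2]*1000; v=cv2.fitLine(q[:,:2].astype(np.float32),cv2.DIST_L2,0,.01,.01).ravel(); v=v[:2]*np.sign(v[1]); n=np.array([v[1],-v[0]]); yaw=np.degrees(np.arctan2(n[1],n[0]))
        al=q[:,:2]@v; pe=q[:,:2]@n; lo=[np.percentile(pe[(al>=a)&(al<a+10)],3) for a in np.arange(al.min(),al.max()-10,10)]
        print('fence yaw',yaw,'n',n,'near face',np.round(lo,1),'along',al.min(),al.max())
        print('far',np.percentile(pe,97))
        for c,a,q in blobs(X,cv2.inRange(hsv,(20,120,60),(34,255,255))>0,.024,.036,30):
            al=q[:,:2]@v*1000; pe=q[:,:2]@n*1000; print('yel',c,a,'along',np.percentile(al,[2,98]),'perp',np.percentile(pe,[2,98]))
        for c,a,q in blobs(X,ok,.029,.04,100):
            r=rect(q); print('  board-rel along',r[:2]@v,'perp',r[:2]@n,'yaw',r[4]-yaw)
    return im,d,X
if __name__=='__main__': run(sys.argv[1])
E
python3 meas.py w3.png
```

```text
clock: 7.88
position: [0.4764, -0.0632, 0.2081]
tcp_rot: [[0.995, -0.1, 0.0], [-0.1, -0.995, -0.0], [0.0, 0.0, -1.0]]
contact_force: [1.2, -0.9, -0.5]
grip_width: 0.0244
finger_force: 0.0
clock: 8.5
position: [0.5433, 0.0495, 0.2078]
tcp_rot: [[0.995, -0.1, -0.0], [-0.1, -0.995, -0.0], [-0.0, 0.0, -1.0]]
contact_force: [0.6, 0.4, 0.8]
grip_width: -0.0001
finger_force: 0.0
tcp [543.28  49.18 207.98] yaw -5.77856142035309 clk 8.55
plate z 8.704486462629223
obj [264.37  66.43] 6144 [667.42  47.9  298.66  57.04 -88.14] z 31.02700113402937
obj [352.92 153.49] 1333 [570.01 -31.35  59.86  33.12  -8.45] z 34.12797529771838
obj [371.97 153.37] 263 [567.13 -50.32  58.13   3.69  -8.98] z 34.23285886760941
obj [211.73 168.39] 1541 [569.08 119.95  59.98  38.62  -0.7 ] z 34.162639455683376
obj [405.73 175.63] 303 [544.92 -88.6   66.78  33.45 -47.12] z 33.98734312069435
obj [289.09 198.34] 953 [527.7   41.17  60.05  33.62   9.36] z 34.48216664918669
obj [424.16 185.77] 144 [ 528.6  -103.13   23.65   12.55  -67.4 ] z 34.72677257671708
obj [271.61 203.21] 174 [524.59  60.56  58.01   3.17   9.33] z 34
[... 2438 characters left out ...]
6 perp 555.1818442708781 yaw 4.096902370452881
  board-rel along 155.87536186906937 perp 556.7810308801405 yaw 4.740426540374756
  board-rel along 190.85418031512063 perp 553.7957007581912 yaw 4.667733669281006
  board-rel along -36.68414269093364 perp 550.7218407352129 yaw -41.67408990859985
  board-rel along 93.3960739747456 perp 520.7875800255982 yaw 14.777637004852295
  board-rel along 76.280312880569 perp 525.5248133494267 yaw 14.8000168800354
  board-rel along -52.52820210990194 perp 535.9989528773722 yaw -61.95670557022095
  board-rel along 110.04128293903136 perp 516.4811977198242 yaw 14.771010875701904
  board-rel along 359.08148306946305 perp 430.3965163074449 yaw 5.333367824554443
```

View pics/w3.png

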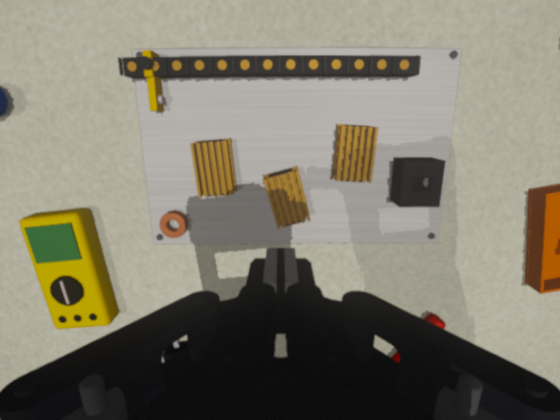

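Wrist view: strip along row 67 (columns 125–418), end stop at (153,88), resistors at (214,168), (287,198), (355,153), empty socket at (416,182), toroid at (173,224). Stop face along ≈ 223 mm, strip face perp ≈ 650.5 mm. First resistor next: the left one.

```bash
python3 -m crank '[[9,-36,0,-2,65],[18,-72,20,-5,65],[18,-72,60,-5,65],[18,-72,60,-5,65],[18,-72,60,-5,65]]' 20; python3 -m crank '[[0,0,40,0,65],[0,0,80,0,65],[0,0,90,0,65],[0,0,90,0,65]]'
```

```text
clock: 9.18
position: [0.5692, 0.119, 0.1497]
tcp_rot: [[1.0, -0.014, 0.002], [-0.014, -1.0, 0.0], [0.002, -0.0, -1.0]]
contact_force: [-0.0, 0.0, 1.2]
grip_width: 0.0649
finger_force: 0.0
clock: 9.68
position: [0.5694, 0.1195, 0.0595]
tcp_rot: [[1.0, -0.013, 0.002], [-0.013, -1.0, 0.0], [0.002, -0.0, -1.0]]
contact_force: [0.2, -0.1, 1.1]
grip_width: 0.065
finger_force: 0.0
```

```bash
python3 -m crank '[[0,0,20,0,65],[0,0,32,0,65],[0,0,32,0,50],[0,0,32,0,38],[0,0,32,0,30]]' 20; python3 -m crank '[[0,0,0,0,30],[0,0,0,0,30],[0,0,0,0,30]]'
```

```text
clock: 10.3
position: [0.569, 0.1197, 0.0268]
tcp_rot: [[1.0, -0.013, 0.001], [-0.013, -1.0, 0.0], [0.001, -0.0, -1.0]]
contact_force: [0.6, -0.8, -0.0]
grip_width: 0.0301
finger_force: 0.0
clock: 10.68
position: [0.5687, 0.1197, 0.026]
tcp_rot: [[1.0, -0.013, 0.0], [-0.013, -1.0, 0.0], [0.0, -0.0, -1.0]]
contact_force: [0.2, 0.4, -0.0]
grip_width: 0.0298
finger_force: 0.0
```

```bash
python3 meas.py w4.png | head -8
```

```text
tcp [568.65 119.68  26.02] yaw -0.7441977701982537 clk 10.725
plate z 8.680351493520657
obj [323.82  50.26] 20635 [668.99  89.46 214.5   55.64 -85.62] z 31.047126960775053
obj [539.22 251.02] 3994 [570.58 -28.41  59.97  30.93  -8.29] z 33.351053590651475
obj [279.44 249.24] 2874 [569.23 119.6   60.13  27.58  -0.7 ] z 34.53932903948803
obj [246.27 226.47] 402 [577.62 137.26  42.28   3.25  -1.09] z 34.32946060554674
obj [311.88 244.16] 568 [569.32 102.42  57.95   3.17  -0.95] z 34.454100231476204
obj [422.77 283.93] 1694 [543.93  43.21  33.4   29.54 -81.39] z 33.18548638298423
```

View pics/w4.png

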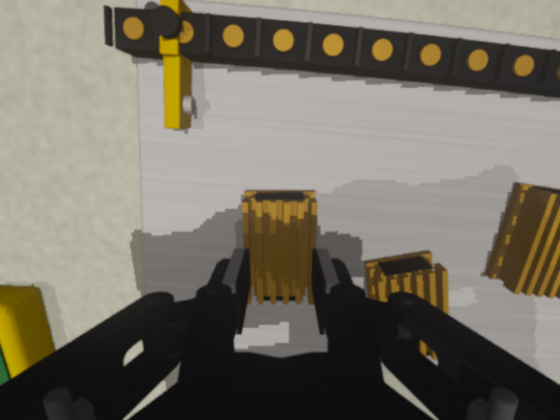

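Wrist view: the jaws straddle the resistor at (280,248), but a reported 30 mm opening with no force doesn't fit a 40 mm block. I'll check where the fingers are in 3D.

```bash
python3 - <<'E'
from h import *
np.set_printoptions(precision=0,suppress=True,linewidth=200)
im,d,cp=snap('wrist'); X=cloud('wrist',d,cp)*1000; np.savez('w4.npz',X=X,im=im)
for r in (230,245,260,275,290,305):
    print(r,[tuple(np.round(X[r,c]).astype(int)) for c in range(200,361,8)])
E
python3 -m crank '[[0,0,0,0,20],[0,0,0,0,20],[0,0,0,0,20]]' 20
```

```text
230 [(np.int64(576), np.int64(167), np.int64(10)), (np.int64(575), np.int64(163), np.int64(8)), (np.int64(575), np.int64(158), np.int64(9)), (np.int64(575), np.int64(153), np.int64(9)), (np.int64(575), np.int64(148), np.int64(9)), (np.int64(575), np.int64(144), np.int64(9)), (np.int64(584), np.int64(136), np.int64(35)), (np.int64(581), np.int64(132), np.int64(28)), (np.int64(581), np.int64(128), np.int64(26)), (np.int64(584), np.int64(123), np.int64(35)), (np.int64(580), np.int64(119), np.int64(25)), (np.int64(584), np.int64(115), np.int64(35)), (np.int64(581), np.int64(111), np.int64(27)), (np.int64(581), np.int64(106), np.int64(26)), (np.int64(584), np.int64(103), np.int64(35)), (np.int64(574), np.int64(95), np.int64(7)), (np.int64(574), np.int64(91), np.int64(9)), (np.int64(638), np.int64(119), np.int64(190)), (np.int64(574), np.int64(81), np.int64(9)), (np.int64(574), np.int64(76), np.int64(9)), (np.int64(574), np.int64(71), np.int64(8))]
245 [(np.int64(565), np.int64(168), np.int64(9)), (np.int64(565), np.int64(164), np.int64(8)), (np.int64(565), np.int64(159), np.int64(9)), (np
[... 4157 characters left out ...]
int64(9)), (np.int64(523), np.int64(120), np.int64(8)), (np.int64(523), np.int64(115), np.int64(9)), (np.int64(523), np.int64(110), np.int64(8)), (np.int64(523), np.int64(105), np.int64(8)), (np.int64(523), np.int64(100), np.int64(9)), (np.int64(570), np.int64(104), np.int64(83)), (np.int64(577), np.int64(103), np.int64(93)), (np.int64(582), np.int64(102), np.int64(102)), (np.int64(582), np.int64(99), np.int64(101)), (np.int64(582), np.int64(97), np.int64(102)), (np.int64(582), np.int64(94), np.int64(101))]
clock: 11.15
position: [0.5686, 0.1197, 0.026]
tcp_rot: [[1.0, -0.013, -0.0], [-0.013, -1.0, 0.0], [-0.0, -0.0, -1.0]]
contact_force: [-0.0, 0.1, 1.1]
grip_width: 0.0201
finger_force: 0.0
```

```bash
python3 - <<'E'
from h import *
np.set_printoptions(precision=0,suppress=True,linewidth=200)
for n in('scene','wrist'):
    im,d,cp=snap(n,'w5%s.png'%n); X=cloud(n,d,cp)*1000; hsv=cv2.cvtColor(im,cv2.COLOR_RGB2HSV)
    m=(d>0)&(abs(X[...,0]-569)<35)&(abs(X[...,1]-120)<60)&(X[...,2]<130)&(X[...,2]>37)&(hsv[...,2]<90)
    q=X[m]; print(n,len(q),'zmin',np.percentile(q[:,2],[0,2,5,20,50])); print(q[np.argsort(q[:,2])][:40:4])
    if n=='scene':
        uv=proj(n,[[.569,.12,.06]])[0].astype(int); c=im[max(0,uv[1]-50):uv[1]+50,uv[0]-65:uv[0]+65]; cv2.imwrite('pics/c5.png',cv2.resize(c[...,::-1],None,fx=5,fy=5))
s=monitor.get_state(); print(s['position'],s['q'],ctrl.tcp_to_tips,[a for a in dir(ctrl) if a[0]!='_'])
E
```

```text
scene 305 zmin [37. 37. 39. 63. 98.]
[[577. 103.  37.]
 [573. 103.  37.]
 [577. 138.  38.]
 [580. 110.  38.]
 [576. 110.  39.]
 [580. 104.  39.]
 [554. 101.  40.]
 [590. 129.  42.]
 [566. 132.  49.]
 [573. 104.  51.]]
wrist 33644 zmin [ 37.  62.  75. 101. 115.]
[[584. 103.  37.]
 [567. 129.  47.]
 [566. 129.  47.]
 [565. 109.  48.]
 [569. 109.  48.]
 [566. 109.  48.]
 [565. 109.  49.]
 [560. 109.  49.]
 [563. 109.  49.]
 [564. 109.  49.]]
[1. 0. 0.] [ 8. 33. 91.  0. 56. 99.] 0.014 ['MotionError', 'close_job', 'tcp_to_tips']
```

View pics/c5.png

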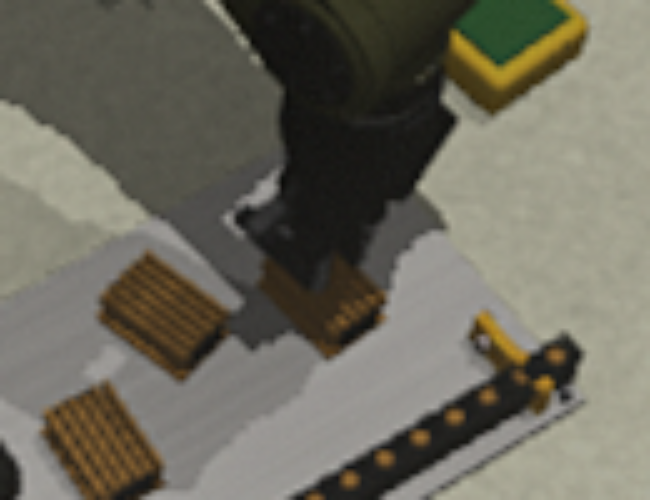

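Scene crop: the fingertips (310,280) hover above the resistor top; both cameras put them at z ≈ 47 mm while the reported TCP z is 26. So the tips stand about 21–25 mm above the reported TCP rather than 14 mm below it. I'll reopen and go about 36 mm lower, watching the force.

```bash
python3 -m crank '[[0,0,0,0,62],[0,0,0,0,62],[0,0,0,0,62],[0,0,12,0,62],[0,0,20,0,62]]' 20; python3 -m crank '[[0,0,8,0,62],[0,0,12,0,62],[0,0,12,0,62]]'
python3 - <<'E'
from h import *
np.set_printoptions(precision=0,suppress=True,linewidth=200)
im,d,cp=snap('wrist'); X=cloud('wrist',d,cp)*1000; hsv=cv2.cvtColor(im,cv2.COLOR_RGB2HSV)
m=(d>0)&(abs(X[...,0]-569)<35)&(abs(X[...,1]-120)<60)&(X[...,2]<130)&(X[...,2]>14)&(hsv[...,2]<60)&(hsv[...,1]<80)
q=X[m]; print(np.percentile(q[:,2],[0,1,2,5]))
E
```

```text
clock: 11.88
position: [0.5682, 0.1196, 0.0048]
tcp_rot: [[1.0, -0.013, -0.001], [-0.013, -1.0, -0.0], [-0.001, 0.0, -1.0]]
contact_force: [-0.0, 0.7, -0.0]
grip_width: 0.0621
finger_force: 0.0
clock: 12.25
position: [0.5685, 0.1197, -0.0063]
tcp_rot: [[1.0, -0.013, -0.001], [-0.013, -1.0, -0.0], [-0.001, 0.0, -1.0]]
contact_force: [-0.9, -0.4, 0.7]
grip_width: 0.0615
finger_force: 0.0
[14. 24. 29. 45.]
```

```bash
python3 -m crank '[[0,0,0,0,45],[0,0,0,0,35],[0,0,0,0,30],[0,0,0,0,30]]' 20
```

```text
clock: 12.8
position: [0.5689, 0.1197, -0.0056]
tcp_rot: [[1.0, -0.013, 0.001], [-0.013, -1.0, 0.0], [0.001, -0.0, -1.0]]
contact_force: [-0.9, -0.5, 5.7]
grip_width: 0.0394
finger_force: 21.5
```

```bash
python3 -m crank '[[14,2,-0.5,1,30],[28,4,-0.5,3,30],[42,6,-0.5,4.5,30],[54,8,-0.5,4.7,30],[58,8,-0.5,4.7,30]]' 20; python3 -m crank '[[2,0,0,0,30],[4,0,0,0,30],[5,0,0,0,30],[5,0,0,0,30]]'; python3 -m crank '[[1,0,0,0,30],[1,0,0,0,30]]'; python3 -m crank '[[1,0,0,0,30],[1,0,0,0,30]]'
```

```text
clock: 13.42
position: [0.6267, 0.1107, -0.0056]
tcp_rot: [[0.996, -0.095, -0.001], [-0.095, -0.996, -0.0], [-0.001, 0.0, -1.0]]
contact_force: [-5.9, -0.0, 6.1]
grip_width: 0.0395
finger_force: 21.6
clock: 13.92
position: [0.6316, 0.1105, -0.0056]
tcp_rot: [[0.995, -0.095, 0.0], [-0.095, -0.995, 0.0], [0.0, -0.0, -1.0]]
contact_force: [-0.9, 0.2, 1.8]
grip_width: 0.0394
finger_force: 21.0
clock: 14.18
position: [0.6326, 0.1104, -0.0056]
tcp_rot: [[0.995, -0.095, 0.0], [-0.095, -0.995, -0.0], [0.0, -0.0, -1.0]]
contact_force: [-1.3, 0.6, 0.9]
grip_width: 0.0396
finger_force: 21.0
clock: 14.42
position: [0.6326, 0.1104, -0.0056]
tcp_rot: [[0.995, -0.095, -0.002], [-0.095, -0.995, -0.0], [-0.002, 0.0, -1.0]]
contact_force: [-10.7, 0.8, 6.2]
grip_width: 0.0397
finger_force: 21.6
```

Contact with the strip at a gentle 11 N. I'll release it and go to the middle resistor.

```bash
python3 -m crank '[[-0.5,0,0,0,39],[-0.5,0,0,0,50],[-0.5,0,0,0,50],[-0.5,0,-20,0,50],[-0.5,0,-60,0,50]]' 20; python3 -m crank '[[-50,20,-50,0,62],[-100,40,-90,0,62],[-100,70,-110,0,62],[-100,70,-110,0,62]]'; python3 meas.py w6.png | grep -v yel
```

```text
clock: 15.05
position: [0.6324, 0.1102, 0.055]
tcp_rot: [[0.995, -0.095, -0.002], [-0.095, -0.995, -0.0], [-0.002, 0.0, -1.0]]
contact_force: [0.5, -0.7, -0.4]
grip_width: 0.0501
finger_force: 0.0
clock: 15.55
position: [0.5273, 0.0488, 0.1685]
tcp_rot: [[0.995, -0.097, 0.006], [-0.097, -0.995, -0.0], [0.006, -0.001, -1.0]]
contact_force: [0.2, -0.2, -0.3]
grip_width: 0.0622
finger_force: 0.0
tcp [527.26  49.63 166.67] yaw -5.522057748326432 clk 15.6
plate z 8.699833938219104
obj [247.29  50.77] 10562 [637.86  51.18 299.5   81.63  83.29] z 31.212099532551385
obj [361.03 141.29] 1766 [570.01 -31.18  60.36  33.5   -7.62] z 34.09713088118807
obj [382.59 142.61] 380 [567.41 -50.59  58.24   3.84  -8.95] z 34.0924034731383
obj [417.15 170.36] 384 [544.27 -88.42  66.18  32.59 -45.16] z 34.78179489222696
obj [285.25 193.51] 989 [527.51  43.61  59.87  28.96   8.57] z 34.49413829117704
obj [303.13 188.99] 203 [530.29  26.68  58.04   4.1    9.37] z 34.7292454994097
obj [442.22 177.76] 190 [ 532.84 -100.76   21.48   17.41   81.04] z 34.01795084068099
obj [268.11 198.25] 227 [524.65  60.58  58.01
[... 508 characters left out ...]
erp 570.3075271818632 yaw -3.0137290954589844
  board-rel along 4.440527777465377 perp 569.6249146860836 yaw -3.3192481994628906
  board-rel along -35.386972646127106 perp 550.2751603726667 yaw -39.61216735839844
  board-rel along 84.59823204338022 perp 523.6839649976916 yaw 14.105833053588867
  board-rel along 77.28008926395034 perp 525.3552772708455 yaw 14.917451858520508
  board-rel along 97.4014774310408 perp 520.0618276193657 yaw 14.222273826599121
  board-rel along -48.76138932142203 perp 540.086052656585 yaw 86.5850944519043
  board-rel along 111.02806566331151 perp 516.3348687731934 yaw 14.915565490722656
  board-rel along 359.7746089148832 perp 429.9422240585541 yaw 6.32491147518158
```

```bash
python3 -m crank '[[1,6,30,-7,56],[1,6,80,-15,56],[1,6,100,-15,56],[1,6,100,-15,56]]' 20; python3 -m crank '[[0,0,20,0,56],[0,0,20,0,56]]'
```

```text
clock: 16.1
position: [0.5265, 0.0446, 0.0627]
tcp_rot: [[0.986, 0.166, -0.004], [0.166, -0.986, 0.0], [-0.004, -0.001, -1.0]]
contact_force: [-0.2, -0.0, 0.4]
grip_width: 0.0562
finger_force: 0.0
clock: 16.35
position: [0.5271, 0.0444, 0.0444]
tcp_rot: [[0.986, 0.166, -0.001], [0.166, -0.986, 0.0], [-0.001, -0.0, -1.0]]
contact_force: [0.8, -0.4, 0.1]
grip_width: 0.0563
finger_force: 0.0
```

```bash
python3 -m crank '[[0,1,25,0,56],[0,1,45,0,56],[0,1,50,0,56],[0,1,50,0,56]]' 20;  python3 -m crank '[[0,0,0,0,42],[0,0,0,0,30],[0,0,0,0,30],[0,0,0,0,30]]' 20
```

```text
clock: 16.85
position: [0.5279, 0.0432, -0.0046]
tcp_rot: [[0.986, 0.166, 0.001], [0.166, -0.986, 0.0], [0.001, 0.0, -1.0]]
contact_force: [0.3, 0.4, 0.8]
grip_width: 0.0563
finger_force: 0.0
clock: 17.35
position: [0.528, 0.0431, -0.0044]
tcp_rot: [[0.986, 0.166, 0.002], [0.166, -0.986, 0.0], [0.002, 0.0, -1.0]]
contact_force: [-2.1, 0.4, 7.2]
grip_width: 0.0394
finger_force: 20.5
```

```bash
python3 -m crank '[[20,3,-0.5,4,30],[40,6,-0.5,8,30],[60,9,-0.5,12,30],[78,12,-0.5,15,30],[90,14.5,-0.5,15,30]]' 20; python3 -m crank '[[2,0,0,0,30],[5,0,0,0,30],[6,0,0,0,30],[6,0,0,0,30]]'
```

```text
clock: 17.98
position: [0.6192, 0.0437, -0.0045]
tcp_rot: [[0.995, -0.096, 0.0], [-0.096, -0.995, 0.0], [0.0, -0.0, -1.0]]
contact_force: [-4.0, -0.2, 4.0]
grip_width: 0.0396
finger_force: 21.1
clock: 18.48
position: [0.6243, 0.0432, -0.0045]
tcp_rot: [[0.995, -0.095, 0.0], [-0.095, -0.995, 0.0], [0.0, -0.0, -1.0]]
contact_force: [-4.1, -0.2, 4.5]
grip_width: 0.0393
finger_force: 21.2
```

```bash
python3 -m crank '[[1,0,0,0,30],[1,0,0,0,30]]'; python3 -m crank '[[1,0,0,0,30],[1,0,0,0,30]]'
```

```text
clock: 18.73
position: [0.6252, 0.0431, -0.0044]
tcp_rot: [[0.996, -0.095, 0.0], [-0.095, -0.996, 0.0], [0.0, -0.0, -1.0]]
contact_force: [-3.4, 0.1, 5.5]
grip_width: 0.0397
finger_force: 21.2
clock: 18.98
position: [0.6262, 0.043, -0.0045]
tcp_rot: [[0.996, -0.095, 0.0], [-0.095, -0.996, 0.0], [0.0, -0.0, -1.0]]
contact_force: [-3.3, 0.9, 6.2]
grip_width: 0.0397
finger_force: 21.2
```

```bash
python3 -m crank '[[1,0,0,0,30],[1,0,0,0,30]]'
```

```text
clock: 19.23
position: [0.6269, 0.043, -0.0045]
tcp_rot: [[0.996, -0.095, -0.001], [-0.095, -0.996, 0.0], [-0.001, 0.0, -1.0]]
contact_force: [-7.6, 1.2, 7.4]
grip_width: 0.0394
finger_force: 21.4
```

Contact again, at a comparable force. Half a millimetre more, then release and look at the right resistor.

```bash
python3 -m crank '[[0.5,0,0,0,30],[0.5,0,0,0,40],[0.2,0,0,0,47],[0.2,0,0,0,47],[0.2,0,-20,0,47]]' 20; python3 -m crank '[[0,0,-40,0,47],[-40,30,-80,0,47],[-70,70,-100,0,56],[-70,70,-100,0,56]]'; python3 meas.py w6.png | grep -v yel
```

```text
clock: 19.85
position: [0.6269, 0.0428, 0.0144]
tcp_rot: [[0.995, -0.095, -0.003], [-0.095, -0.995, -0.0], [-0.003, 0.0, -1.0]]
contact_force: [0.8, 0.0, 1.0]
grip_width: 0.0469
finger_force: 0.0
clock: 20.35
position: [0.551, -0.022, 0.1184]
tcp_rot: [[0.995, -0.097, 0.004], [-0.097, -0.995, -0.001], [0.004, 0.0, -1.0]]
contact_force: [0.6, -0.1, 0.0]
grip_width: 0.0558
finger_force: 0.0
tcp [551.63 -21.05 117.32] yaw -5.538035634517733 clk 20.4
plate z 8.670952086523936
obj [161.31  90.83] 17910 [637.16  43.49 285.01  81.81  83.41] z 31.548085423083545
obj [270.67 182.39] 285 [572.55 -16.59  57.54   3.01  -8.58] z 34.70604982248079
obj [293.1  183.57] 1413 [569.63 -33.9   60.03  28.42  -9.66] z 34.52946163258305
obj [314.39 185.3 ] 354 [567.   -51.13  58.05   3.27  -8.69] z 34.52229689211103
obj [364.99 207.04] 438 [544.69 -89.16  66.05  33.2  -46.85] z 34.14461818949556
obj [382.55 226.32] 238 [ 532.82 -100.92   20.71   17.08   82.16] z 34.623318636881784
obj [543.76 296.15] 685 [ 440.88 -259.31  130.86   23.87    8.53] z 28.395965350216546
fence yaw -5.6525874 n [ 1.  -0.1] near face [649.7 649.6 649.9 650.2 650.1 650.1 650.1 650.1 649.9 650.  649.8 649.3
 649.9 649.9 649.8 650.1 649.6 649.7 649.7 649.8 649.9 650.1 649.7 649.1
 649.3 649.4] along -34.12707908462654 229.01371153714572
far 665.9964947892845
  board-rel along 105.19966054984934 perp 629.6619661325723 yaw 89.11011457443237
  board-rel along 39.88332242053866 perp 571.395678693447 yaw -2.928650379180908
  board-rel along 22.344763706728372 perp 570.2012773309759 yaw -3.2440571784973145
  board-rel along 4.971054617637492 perp 569.2728771610555 yaw -3.034538745880127
  board-rel along -35.09884513956513 perp 550.84889842656 yaw -41.201420307159424
  board-rel along -48.31332340797371 perp 540.1524797933179 yaw 87.81535291671753
```

```bash
python3 -m crank '[[10,6,10,2,52],[19,11,30,3.3,52],[19,11,60,3.3,52],[19,11,72,3.3,52],[19,11,72,3.3,52]]' 20
```

```text
clock: 21.02
position: [0.5692, -0.0327, 0.0419]
tcp_rot: [[0.988, -0.152, -0.002], [-0.152, -0.988, 0.0], [-0.002, 0.0, -1.0]]
contact_force: [0.5, 0.0, 0.6]
grip_width: 0.0519
finger_force: 0.0
```

```bash
python3 -m crank '[[0,1,20,0,52],[0,1,38,0,52],[0,1,46,0,52],[0,1,46,0,52]]' 20;  python3 -m crank '[[0,0,0,0,42],[0,0,0,0,30],[0,0,0,0,30],[0,0,0,0,30]]' 20
```

```text
clock: 21.52
position: [0.5691, -0.0339, -0.0032]
tcp_rot: [[0.988, -0.152, -0.0], [-0.152, -0.988, 0.0], [-0.0, 0.0, -1.0]]
contact_force: [-0.3, 0.6, -0.3]
grip_width: 0.0517
finger_force: 0.0
clock: 22.02
position: [0.5696, -0.034, -0.0022]
tcp_rot: [[0.988, -0.152, 0.001], [-0.152, -0.988, -0.0], [0.001, -0.0, -1.0]]
contact_force: [-0.0, -0.1, 6.8]
grip_width: 0.0394
finger_force: 21.2
```

```bash
python3 -m crank '[[14,-6,-0.5,-1,30],[28,-13,-0.5,-3,30],[38,-19,-0.5,-3.3,30],[42.8,-19.7,-0.5,-3.3,30],[42.8,-19.7,-0.5,-3.3,30]]' 20; python3 -m crank '[[2,0,0,0,30],[3,0,0,0,30],[4,0,0,0,30],[4,0,0,0,30]]'
```

```text
clock: 22.65
position: [0.615, -0.0208, -0.0022]
tcp_rot: [[0.995, -0.095, 0.001], [-0.095, -0.995, 0.0], [0.001, -0.0, -1.0]]
contact_force: [1.4, 2.0, 2.3]
grip_width: 0.0397
finger_force: 20.9
clock: 23.15
position: [0.618, -0.0214, -0.0023]
tcp_rot: [[0.995, -0.095, -0.001], [-0.095, -0.995, 0.0], [-0.001, 0.0, -1.0]]
contact_force: [-5.5, 1.2, 8.0]
grip_width: 0.0396
finger_force: 21.4
```

```bash
python3 -m crank '[[1,0,0,0,30],[1,0,0,0,30]]'; python3 -m crank '[[1,0,0,0,30],[1,0,0,0,30]]'
```

```text
clock: 23.4
position: [0.619, -0.0215, -0.0022]
tcp_rot: [[0.995, -0.095, -0.001], [-0.095, -0.995, 0.0], [-0.001, -0.0, -1.0]]
contact_force: [-4.7, 0.2, 6.9]
grip_width: 0.0398
finger_force: 21.4
clock: 23.65
position: [0.62, -0.0216, -0.0022]
tcp_rot: [[0.995, -0.095, -0.001], [-0.095, -0.995, 0.0], [-0.001, -0.0, -1.0]]
contact_force: [-4.3, 1.6, 7.0]
grip_width: 0.0396
finger_force: 21.4
```

```bash
python3 -m crank '[[1,0,0,0,30],[1,0,0,0,30]]'
```

```text
clock: 23.9
position: [0.6203, -0.0216, -0.0022]
tcp_rot: [[0.995, -0.095, -0.002], [-0.095, -0.995, 0.0], [-0.002, 0.0, -1.0]]
contact_force: [-10.6, 2.2, 11.5]
grip_width: 0.0394
finger_force: 21.9
```

```bash
python3 -m crank '[[0.2,0,0,0,40],[0,0,0,0,46],[0,0,0,0,46],[0,0,-20,0,46],[0,0,-55,0,46]]' 20; python3 -m crank '[[0,25,0,0,20],[1,43,0,0,0],[1,43,0,0,0],[1,43,30,0,0]]' 20; python3 -m crank '[[0,0,0,0,0],[0,0,0,0,0]]'; python3 meas.py w7.png | grep -v yel
```

```text
clock: 24.52
position: [0.621, -0.0216, 0.0533]
tcp_rot: [[0.995, -0.095, -0.001], [-0.095, -0.995, 0.0], [-0.001, 0.0, -1.0]]
contact_force: [-0.1, -0.6, 0.2]
grip_width: 0.0461
finger_force: 0.0
clock: 25.02
position: [0.6196, -0.0645, 0.024]
tcp_rot: [[0.995, -0.095, 0.004], [-0.095, -0.995, -0.0], [0.004, 0.0, -1.0]]
contact_force: [0.8, 0.3, 0.3]
grip_width: 0.0002
finger_force: 0.0
clock: 25.28
position: [0.6186, -0.0642, 0.0232]
tcp_rot: [[0.996, -0.095, 0.0], [-0.095, -0.996, -0.0], [0.0, -0.0, -1.0]]
contact_force: [0.0, 0.3, -0.3]
grip_width: 0.0001
finger_force: 0.0
tcp [618.83 -64.32  23.55] yaw -5.43072982877115 clk 25.325
plate z 8.658874806122318
obj [149.93 221.26] 25796 [630.71  -8.83 181.05  78.8   84.38] z 31.798032112676164
obj [  4.2  287.36] 407 [616.93  92.43  30.91   3.39  -7.2 ] z 29.75919062145138
obj [386.   348.44] 226 [ 556.26 -119.15   11.74    2.22   83.14] z 32.60854965789151
fence yaw -5.4382825 n [ 1.   -0.09] near face [651.4 651.  651.4 651.1 651.2 651.2 650.3 650.3 649.6 651.4 651.1 651.2
 650.8 650.2 649.7 650.6 651.5 651. ] along -38.63348704381898 141.4372922945066
far 667.7644405342131
  board-rel along 50.97390470077062 perp 628.8750272557875 yaw 89.8667721748352
  board-rel along 54.625052999023694 perp 622.0697138142889 yaw -0.06583738327026367
  board-rel along 19.47391254225795 perp 624.0410870044221 yaw -0.09483671188354492
  board-rel along 150.2427340062677 perp 602.4477530854647 yaw -3.6346468925476074
  board-rel along -65.90597702394143 perp 565.0062751771328 yaw 86.77435731887817
```

View pics/w7.png

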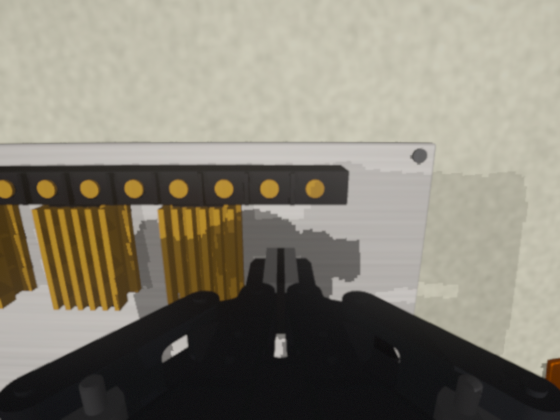

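Wrist view: the resistors stand square against the strip with gaps between them, at (15,255), (85,255) and (203,255). The closed fingers at (280,262) are clear on the right of the last one. I'll lower them and push the row left.

```bash
python3 -m crank '[[-1,0,15,0,0],[-1,0,26,0,0],[-1,0,26,0,0],[-1,-4,26,0,0],[-1,-8,26,0,0]]' 20; python3 -m crank '[[0,-6,0,0,0],[0,-12,0,0,0],[0,-18,0,0,0],[0,-24,0,0,0],[0,-30,0,0,0]]'
```

```text
clock: 25.95
position: [0.6183, -0.0562, -0.0031]
tcp_rot: [[0.995, -0.095, 0.001], [-0.095, -0.995, -0.0], [0.001, 0.0, -1.0]]
contact_force: [0.5, 0.2, 1.3]
grip_width: 0.0001
finger_force: 0.0
clock: 26.58
position: [0.621, -0.0264, -0.0035]
tcp_rot: [[0.995, -0.095, 0.0], [-0.095, -0.995, -0.0], [0.0, 0.0, -1.0]]
contact_force: [-0.2, -3.2, 2.6]
grip_width: 0.0002
finger_force: 1.7
```

```bash
python3 -m crank '[[0,-6,0,0,0],[0,-12,0,0,0],[0,-18,0,0,0],[0,-24,0,0,0],[0,-28,0,0,0]]'; python3 meas.py w8.png | grep -v '  board'
```

```text
clock: 27.2
position: [0.6236, 0.0015, -0.0035]
tcp_rot: [[0.996, -0.095, 0.0], [-0.095, -0.996, -0.0], [0.0, 0.0, -1.0]]
contact_force: [-0.7, -5.3, 3.4]
grip_width: 0.0003
finger_force: 2.7
tcp [623.64   1.89  -3.47] yaw -5.422396441797032 clk 27.25
plate z 8.652026072231186
obj [179.84 235.59] 45701 [633.64  16.99 233.35  78.2   84.54] z 31.966424368481295
fence yaw -5.321643 n [ 1.   -0.09] near face [651.1 651.  651.4 651.1 651.2 651.3 651.1 651.4 651.1 651.5 651.1 651.5
 649.9 649.9 651.1 651.3 650.6 649.7 650.4 651.2 650.2 649.7] along -40.570850619835895 183.80194522436327
far 668.0076415418893
yel [ 48.61 198.96] 355 along [151.89 160.51] perp [655.16 663.28]
yel [100.8  198.87] 365 along [129.49 137.88] perp [655.14 663.35]
yel [154.11 198.89] 371 along [107.27 115.41] perp [655.03 663.1 ]
yel [208.29 198.82] 373 along [84.62 92.78] perp [655.07 663.1 ]
yel [262.74 198.89] 372 along [62.28 70.34] perp [654.99 663.03]
yel [317.36 198.78] 348 along [39.94 47.74] perp [655.1  663.11]
yel [371.84 198.65] 347 along [17.47 25.35] perp [655.15 662.95]
yel [425.65 198.66] 334 along [-5.  3.] perp [655.18 662.93]
yel [478.63 198.83] 314 along [-27.5  -19.59] perp [655.12 662.83]
yel [  3.26 200.17] 135 along [174.25 178.59] perp [655.01 662.87]
yel [110.02 268.92] 16399 along [ 76.47 182.92] perp [595.59 648.42]
yel [  3.55 322.96] 152 along [188.05 191.74] perp [592.18 609.06]
```

```bash
python3 -m crank '[[0,-5,0,0,0],[0,-10,0,0,0],[0,-15,0,0,0],[0,-19,0,0,0],[0,-20,0,0,0]]'; python3 -m crank '[[0,-1,0,0,0],[0,-2,0,0,0],[0,-2,0,0,0]]';
```

```text
clock: 27.88
position: [0.6255, 0.0212, -0.0035]
tcp_rot: [[0.995, -0.095, -0.0], [-0.095, -0.995, -0.0], [0.0, 0.0, -1.0]]
contact_force: [0.2, -5.6, 3.3]
grip_width: -0.0003
finger_force: 2.8
clock: 28.25
position: [0.6257, 0.023, -0.0035]
tcp_rot: [[0.995, -0.095, 0.0], [-0.095, -0.995, -0.0], [0.0, 0.0, -1.0]]
contact_force: [-0.6, -4.8, 3.2]
grip_width: 0.0
finger_force: 2.3
```

```bash
python3 -m crank '[[0,-1,0,0,0],[0,-2,0,0,0],[0,-2,0,0,0]]'; python3 -m crank '[[0,-1,0,0,0],[0,-1,0,0,0]]'
```

```text
clock: 28.62
position: [0.6259, 0.025, -0.0035]
tcp_rot: [[0.995, -0.095, 0.0], [-0.095, -0.995, -0.0], [0.0, 0.0, -1.0]]
contact_force: [0.2, -4.3, 3.3]
grip_width: -0.0002
finger_force: 2.3
clock: 28.88
position: [0.6259, 0.026, -0.0035]
tcp_rot: [[0.995, -0.095, 0.0], [-0.095, -0.995, -0.0], [0.0, 0.0, -1.0]]
contact_force: [-0.0, -5.1, 4.3]
grip_width: -0.0003
finger_force: 2.4
```

```bash
for i in 1; do python3 -m crank '[[0,-1,0,0,0],[0,-1,0,0,0]]'; done; python3 -m crank '[[0,-1,0,0,0],[0,-1,0,0,0]]'; python3 meas.py w9.png | grep -v 'board'
```

```text
clock: 29.12
position: [0.626, 0.0271, -0.0035]
tcp_rot: [[0.995, -0.095, -0.0], [-0.095, -0.995, -0.0], [-0.0, 0.0, -1.0]]
contact_force: [-1.1, -4.8, 3.9]
grip_width: -0.0003
finger_force: 2.4
clock: 29.38
position: [0.6261, 0.0281, -0.0035]
tcp_rot: [[0.995, -0.095, -0.0], [-0.095, -0.995, -0.0], [-0.0, 0.0, -1.0]]
contact_force: [-0.7, -4.8, 4.0]
grip_width: 0.0
finger_force: 2.4
tcp [626.15  28.09  -3.48] yaw -5.446385979365294 clk 29.425
plate z 8.652289130450352
obj [194.18 234.13] 47695 [634.77  32.55 254.64  78.89  84.52] z 31.91884128454095
obj [550.7  376.14] 237 [ 557.46 -105.52   15.06    2.78   85.2 ] z 30.513681651790414
fence yaw -5.315264 n [ 1.   -0.09] near face [650.9 650.9 651.4 650.9 651.4 651.1 651.4 651.3 651.2 651.5 651.2 651.6
 651.3 651.4 649.9 650.4 649.5 651.5 650.6 649.9 650.3 651.3 650.5 649.9] along -36.173414276818164 210.46355662510058
far 668.0715891644045
yel [  7.95 199.11] 317 along [196.59 204.7 ] perp [655.25 663.49]
yel [ 58.08 198.89] 358 along [174.56 182.9 ] perp [655.25 663.43]
yel [110.57 198.87] 360 along [152.2  160.45] perp [655.1  663.27]
yel [164.09 198.91] 368 along [129.55 137.86] perp [655.16 663.15]
yel [218.35 198.82] 371 along [107.12 115.3 ] perp [655.05 663.23]
yel [273.01 198.83] 368 along [84.6  92.79] perp [655.   663.19]
yel [327.47 198.62] 351 along [62.43 70.18] perp [655.23 663.01]
yel [381.99 198.58] 338 along [39.87 47.63] perp [655.3  662.99]
yel [435.71 198.66] 333 along [17.28 25.29] perp [655.17 662.93]
yel [488.54 198.77] 321 along [-5.16  2.95] perp [655.17 662.87]
yel [540.02 199.01] 296 along [-27.73 -19.53] perp [655.11 662.69]
yel [109.72 268.95] 16304 along [103.09 209.45] perp [595.6  648.46]
yel [  3.71 323.38] 157 along [214.6  218.19] perp [591.69 608.97]
```

```bash
python3 -m crank '[[0,-1,0,0,0],[0,-1,0,0,0]]'; python3 -m crank '[[0,-0.5,0,0,0],[0,-1,0,0,0],[0,-1,0,0,0]]' 
```

```text
clock: 29.68
position: [0.6262, 0.0291, -0.0035]
tcp_rot: [[0.995, -0.095, 0.0], [-0.095, -0.995, -0.0], [0.0, 0.0, -1.0]]
contact_force: [-0.7, -5.1, 3.4]
grip_width: -0.0001
finger_force: 2.4
clock: 30.05
position: [0.6263, 0.03, -0.0035]
tcp_rot: [[0.995, -0.095, 0.0], [-0.095, -0.995, -0.0], [0.0, 0.0, -1.0]]
contact_force: [-0.7, -5.3, 2.8]
grip_width: 0.0002
finger_force: 2.6
```

```bash
python3 -m crank '[[0,-0.5,0,0,0],[0,-1,0,0,0],[0,-1,0,0,0]]' 
```

```text
clock: 30.42
position: [0.6264, 0.031, -0.0035]
tcp_rot: [[0.995, -0.095, -0.0], [-0.095, -0.995, -0.0], [-0.0, 0.0, -1.0]]
contact_force: [-0.4, -5.8, 3.0]
grip_width: 0.0001
finger_force: 2.8
```

```bash
python3 -m crank '[[0,-0.5,0,0,0],[0,-1,0,0,0],[0,-1,0,0,0]]'; python3 -m crank '[[0,-0.5,0,0,0],[0,-0.5,0,0,0]]' 
```

```text
clock: 30.8
position: [0.6265, 0.0319, -0.0035]
tcp_rot: [[0.995, -0.095, -0.0], [-0.095, -0.995, -0.0], [-0.0, 0.0, -1.0]]
contact_force: [-0.2, -5.6, 3.5]
grip_width: 0.0001
finger_force: 2.8
clock: 31.05
position: [0.6266, 0.0324, -0.0035]
tcp_rot: [[0.995, -0.095, 0.0], [-0.095, -0.995, -0.0], [0.0, 0.0, -1.0]]
contact_force: [-0.5, -6.1, 3.2]
grip_width: -0.0002
finger_force: 2.9
```

```bash
python3 -m crank '[[0,-0.5,0,0,0],[0,-0.5,0,0,0]]'; python3 -m crank '[[0,-0.5,0,0,0],[0,-0.5,0,0,0]]'  
```

```text
clock: 31.3
position: [0.6266, 0.0329, -0.0035]
tcp_rot: [[0.995, -0.095, -0.0], [-0.095, -0.995, -0.0], [-0.0, 0.0, -1.0]]
contact_force: [-0.5, -5.4, 3.1]
grip_width: -0.0001
finger_force: 2.9
clock: 31.55
position: [0.6266, 0.0334, -0.0035]
tcp_rot: [[0.995, -0.095, -0.0], [-0.095, -0.995, -0.0], [-0.0, 0.0, -1.0]]
contact_force: [-0.7, -7.0, 3.3]
grip_width: 0.0
finger_force: 2.9
```

```bash
python3 -m crank '[[0,-0.5,0,0,0],[0,-0.5,0,0,0]]'
```

```text
clock: 31.8
position: [0.6267, 0.0339, -0.0035]
tcp_rot: [[0.995, -0.095, -0.0], [-0.095, -0.995, -0.0], [-0.0, 0.0, -1.0]]
contact_force: [-1.6, -5.2, 4.5]
grip_width: 0.0
finger_force: 2.9
```

```bash
python3 -m crank '[[0,-0.5,0,0,0],[0,-0.5,0,0,0]]'
```

```text
clock: 32.05
position: [0.6267, 0.0342, -0.0035]
tcp_rot: [[0.995, -0.095, -0.0], [-0.095, -0.995, -0.0], [-0.0, 0.0, -1.0]]
contact_force: [-0.2, -7.9, 3.7]
grip_width: -0.0002
finger_force: 3.9
```

Force is rising at last, so one more half millimetre.

```bash
python3 -m crank '[[0,-0.5,0,0,0],[0,-0.5,0,0,0]]'
```

```text
clock: 32.3
position: [0.6267, 0.0343, -0.0035]
tcp_rot: [[0.995, -0.095, -0.0], [-0.095, -0.995, -0.001], [-0.0, 0.001, -1.0]]
contact_force: [-1.3, -10.1, 4.2]
grip_width: -0.0001
finger_force: 5.3
```

```bash
python3 -m crank '[[0,-0.5,0,0,0],[0,-1,0,0,0],[0,-1,0,0,0]]'; python3 -m crank '[[0,1,0,0,0],[0,6,0,0,0],[0,12,-10,0,0],[0,12,-50,0,0],[-30,0,-90,0,0]]'; python3 -m crank '[[-40,-45,-20,0,0],[-40,-45,-20,0,0],[-40,-45,-20,0,0]]'; python3 - <<'E'
from h import *
np.set_printoptions(precision=1,suppress=True)
import meas
im,d,X=meas.run('w10.png'); hsv=cv2.cvtColor(im,cv2.COLOR_RGB2HSV)
a=np.radians(-5.45); n=np.array([np.cos(a),np.sin(a)]); v=np.array([-n[1],n[0]])
u=X[...,:2]@n*1000; w=X[...,:2]@v*1000; gold=(cv2.inRange(hsv,(12,80,25),(28,255,255))>0)&(u<652)&(u>585)&(X[...,2]>.032)&(X[...,2]<.037)
for lo in np.arange(104,230,3): 
    m=gold&(w>=lo)&(w<lo+3)
    if m.sum()>5: print(lo,np.percentile(u[m],[2,98]),m.sum(),end=' | ')
E
```

```text
clock: 32.67
position: [0.6267, 0.0344, -0.0035]
tcp_rot: [[0.995, -0.095, -0.001], [-0.095, -0.995, -0.002], [-0.0, 0.002, -1.0]]
contact_force: [-3.5, -16.2, 5.3]
grip_width: 0.0
finger_force: 8.3
clock: 33.3
position: [0.5973, 0.0385, 0.0879]
tcp_rot: [[0.995, -0.096, 0.001], [-0.096, -0.995, 0.0], [0.001, -0.0, -1.0]]
contact_force: [-0.5, -0.5, 0.1]
grip_width: -0.0001
finger_force: 0.0
clock: 33.67
position: [0.5616, 0.0875, 0.1069]
tcp_rot: [[0.996, -0.094, 0.001], [-0.094, -0.996, 0.0], [0.0, -0.0, -1.0]]
contact_force: [0.8, 0.2, -0.0]
grip_width: -0.0002
finger_force: 0.0
tcp [561.68  87.11 106.36] yaw -5.455062422798882 clk 33.725
plate z 8.686135338400986
obj [281.51  87.66] 20264 [636.83  51.   300.52  83.68  83.26] z 31.809241700920214
obj [268.05 118.96] 366 [631.15  89.68  57.44   3.07  -4.93] z 34.67371801560963
obj [275.02 119.88] 369 [630.31  84.7   58.36   2.9   -5.55] z 34.62443358336276
obj [499.51 217.92] 879 [532.99 -99.41  50.47  45.06  -5.61] z 34.04848456336509
obj [525.56 229.89] 362 [ 532.45 -101.21   22.99   18.24   83.58] z 34.977576647298626
fence yaw 
[... 2809 characters left out ...]
6] 48 | 143 [592.45 647.75] 307 | 146 [591.72 647.23] 145 | 149 [592.59 647.71] 204 | 152 [591.97 632.  ] 50 | 155 [592.5  647.86] 325 | 161 [591.93 647.37] 286 | 164 [592.35 647.97] 92 | 167 [592.27 647.79] 182 | 170 [592.04 647.88] 214 | 173 [591.22 640.73] 59 | 176 [592.22 647.26] 331 | 182 [591.85 646.86] 294 | 185 [592.51 646.67] 160 | 188 [592.5  647.27] 347 | 191 [617.71 650.34] 8 | 194 [591.9  647.15] 308 | 197 [592.75 647.26] 114 | 200 [591.76 647.35] 184 | 203 [593.01 646.92] 232 | 206 [591.84 647.18] 71 | 209 [592.42 647.37] 343 | 212 [598.82 645.98] 10 | 215 [591.96 647.43] 330 | 218 [592.53 646.97] 99 | 221 [592.   647.18] 232 | 224 [593.34 647.58] 194 | 227 [622.05 651.58] 37 |
```

View pics/w10.png

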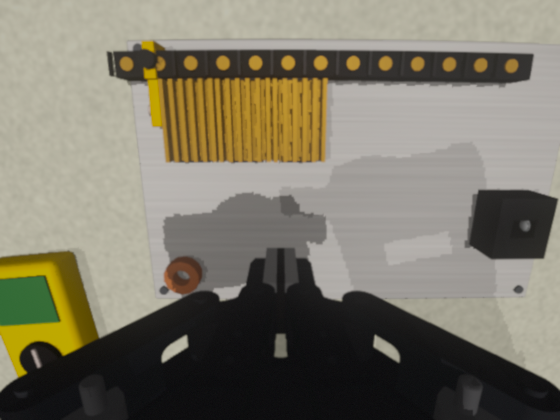

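Wrist view: one closed row at columns 163–327, touching the yellow stop at (156,100) and the strip. The near ends of all three line up at 592 ± 0.5 mm, and no gap shows. The toroid at (182,275) and the multimeter are where they were. Handing in.

```bash
python3 - <<'E'
from h import *
im,d,cp=snap('top'); X=cloud('top',d,cp); hsv=cv2.cvtColor(im,cv2.COLOR_RGB2HSV)
for c,a,q in blobs(X,cv2.inRange(hsv,(0,150,60),(4,255,255))>0,.03,.1,10): print('red',c,a,np.median(q,0))
print(ctrl.close_job())
E
```

```text
red [361.60869565 223.86956522] 46 [ 0.42743546 -0.30532499  0.07005605]
the job is handed in; nothing more can be done
None
```

The job is handed in at about 34 s of the 72 s. The plug stands upright in the left-hand orange tray, and the three resistors form a closed row against the strip and the end stop, pressed home with about 16 N. I saw no gaps in the last picture, but whether the feeler pin is fully in is judged from the contact force, not seen.

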